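# Seat the square blank in the die bed and close the clamp jaw on it

## Robot

A 7-joint arm with a two-finger parallel gripper is mounted at the origin on the work surface. World frame = base frame: x ahead of the robot, y to its left, z up, the work surface at z = 0. Lengths are in m, angles in rad, forces in N, time in s.
With the tool pointing down it reaches from about 0.4 to 0.85 m from the base axis. Payload 4.5 kg.
Tool frame: the origin (TCP) lies at the very end of the fingers, on their centre line; the grasp point (between the pads) lies 19 mm behind it; z points along the fingers, y is the line along which they close (so a half turn about z gives the same grasp; the last joint's range is limited). The gripper opens to 88 mm and grips with 3 to 60 N. Pads are 18 mm wide; open, the fingers measure 123 mm over their backs; the gripper's body (75 mm by 187 mm) begins 45 mm behind the grasp point.
Start: joints at [-1.214, 0.689, -0.195, 1.565, 0.157, 0.902, -0.215], TCP at [0.198, 0.593, 0.239] pointing down, gripper open.
Joint ranges: [-3.01, 3.01], [-0.46, 2.08], [-1.47, 1.51], [0.13, 2.56], [-1, 4.14], [0.04, 2.09], [-2.66, 2.66]. Speed limits (rad/s): [2.57, 2.57, 3.14, 3.14, 3.14, 3.14, 3.14].

## Interface

Orientations are given as a unit quaternion [x, y, z, w].
In Python, from plant import r gives the robot as it stands. The module is installed in compiled form; this text tells all that it offers.
- The arm moves only by the shell command python3 -m pendant 'ROWS' [FORCE]. ROWS is JSON, one flat list of numbers, 7 for each row, row after row: the opening, from 0 (shut) to 1 (fully open), then the shift along the tool's x, y, z scaled (see below), then the turn, a rotation vector about the tool's x, y, z scaled (see below). A call has 1 to 12 rows; each row is the pose to reach, as a shift and turn from the pose commanded when the call began, along the tool's axes at that moment; what a row does not reach only later rows make up. The controller multiplies each number of a shift by 0.15 m and each number of a turn by pi/2 rad. A row lasts 1/10 s, in which the tool goes at most 50 mm and 8.59 degrees, less where a joint would pass 70% of its speed; a pose out of reach is approached as far as the arm can. A call with a number of a shift or a turn outside -1 to 1 is refused whole. A call with a gripper value outside its range is refused whole. The fingers move at their own pace and stop on an object; FORCE is the grip in N (left out, the last holds). Time passes only in rows, so rows that repeat a pose let the fingers close. It gives the time, the measured TCP pose, the force, the opening and the grip force at its end, in the units of the state.
- r.get_state(): the state, without advancing time (a new reading comes with each control period).
- r.snapshot(name): name is "scene" or "top" or "wrist"; returns a dict with "img" (384x512x3 uint8, red, green, blue), "mtx" (3x3 intrinsics, pixels), "cam_to_world" (4x4, takes a point from camera to world coordinates). Camera axes: x right, y up, looking along -z (the intrinsics and any distortion apply to the point x, -y, -z); pixel columns grow to the right and rows downward; lengths in m; the calibration is good to about 2 mm. A picture is of the moment at which its call begins. There is no depth.
- r.finish_job(): hands the job in; it is judged then, once.
The state is a dict: "clock": time; "q": joint angles; "qd": joint speeds; "joint_torque": joint torques, N m; "tool_pos": TCP position; "eef_rot": TCP orientation; "contact_force": force on the tool from outside, world axes, zero at the start; "moment": the same for the moment, N m; "opening": opening from 0.0 (shut) to 1.0 (fully open); "finger_force": force on a finger pad.
Only numpy, scipy, OpenCV 4.12 (cv2) and the standard library are available. Lean on these libraries where they do the work, as an engineer would, in place of code of your own. Each camera call takes 0.05 s, during which the arm holds its last target. There are 200 camera calls.

## Task

Get the square aluminium blank ready for punching: slide it over the die bed into the square cavity so that it lies fully home and flat, then slide the red clamp jaw forward until it presses on the blank's edge, without ramming it, and leave it touching. Leave the round copper blank, the blue bin and the carton where they are.

Things in the scene. Friction and masses are not known exactly. Their poses are not given: they have to be found in the camera images.
- die: fixed dark steel die bed, 390 mm along y, its flat deck 26 mm above the table, reaching from x = -150 to +51.5 mm, with a square cavity and a blue fence. Origin on the table under the cavity's centre; x points from the clamp jaw's side to the fence, y runs along the fence, z up
- nest (a point): centre of the yellow floor of the square cavity: 103 x 103 mm, 6 mm deep, sides parallel to the die bed's x and y. It lies 20 mm above the table. Axes as the die bed's
- fence (a point): on the blue fence's face, at deck height, at die x = 51.5 mm, y = 0. The fence runs the die bed's full length along y, is 15 mm thick and 14 mm higher than the deck; its face is flush with the cavity's far wall
- jaw: red upright clamp jaw, 10 mm thick (x), 50 mm wide, 34 mm high, on the deck at die y = 0, its front face towards the cavity. Slides only along the die's x, stays where left, about 2 N of friction. Origin at deck height in the middle of its front face; axes as the die's. Fully back, that face is at die x = -98.5 mm; travel 70 mm
- jaw_face (a point): middle of the jaw's front face, 10 mm above the deck
- plate: loose square aluminium blank, 100 x 100 x 12 mm, about 0.2 to 0.45 kg, starts flat on the deck to the left or right of the cavity, somewhat turned. Origin at the centre of its underside, x and y parallel to its sides. When home it stands 6 mm proud of the deck
- disc: loose round copper blank, 116 mm diameter, 12 mm thick, flat on the deck on the other side of the cavity; not to be disturbed. Origin at the centre of its underside
- bin: blue open stock bin, 170 x 120 x 70 mm, with steel rods in it, on the table to the right; not to be disturbed. Origin at the centre of its underside
- carton: cardboard carton, 130 x 160 x 75 mm, on the table to the left; not to be disturbed. Origin at the centre of its underside
Mind the look-alikes: they are no part of the job. There is more than one size of the plate; the one meant has the size given above.

How it is judged:
By the outcome, as a careful person would: the job done as asked, in the order asked, and still so for the second after the job is handed in, with the robot touching nothing.
It also fails if it takes over 59 s, if anything falls off the work surface, if the arm or the gripper's body presses on something with over 40 N, if the wrist force passes 120 N, or if a joint passes its speed limit or range.

## Working session

There is one attempt and no reset: what is moved stays moved. The work goes in short steps, Python scripts to look and compute and a shell command to move; the robot and the scene stay as the last step left them, time stands still between calls to the robot, and variables do not carry over. Pictures are saved under pics/ and viewed, at most 12 in all, crops included, and the job is handed in when it is done.

```bash
mkdir -p pics
cat > h.py <<'E'
import numpy as np, cv2
from plant import r
from scipy.spatial.transform import Rotation as R
def snap(n,f):
    s=r.snapshot(n); cv2.imwrite('pics/'+f,s['img'][:,:,::-1]); np.savez('pics/'+f+'.npz',**s); return s
def load(f): return dict(np.load('pics/'+f+'.npz'))
def ray(s,px,z):
    px=np.array(px,float).reshape(-1,2); K=s['mtx']; T=s['cam_to_world']
    d=np.c_[(px[:,0]-K[0,2])/K[0,0],-(px[:,1]-K[1,2])/K[1,1],-np.ones(len(px))]@T[:3,:3].T
    o=T[:3,3]; return o+d*((z-o[2])/d[:,2])[:,None]
def proj(s,p):
    p=np.array(p,float).reshape(-1,3);K=s['mtx'];T=s['cam_to_world']
    c=(p-T[:3,3])@T[:3,:3]; return np.c_[K[0,2]+K[0,0]*c[:,0]/-c[:,2],K[1,2]-K[1,1]*c[:,1]/-c[:,2]]
E
python3 - <<'E'
from h import *
a=snap('top','top1.png');b=snap('scene','sc1.png')
print(a['mtx'],a['cam_to_world'],a.keys()); st=r.get_state(); print(st)
i=np.hstack([a['img'],b['img']])
cv2.imwrite('pics/t1.png',cv2.resize(a['img'],(800,600),interpolation=cv2.INTER_CUBIC)[:,:,::-1])
E
```

```text
[[420.93953288   0.         251.53139768]
 [  0.         420.93953288 204.28345717]
 [  0.           0.           1.        ]] [[ 0.00192421  0.97897531 -0.2039697   0.19860207]
 [-0.99999249  0.00256968  0.00289975 -0.00387051]
 [ 0.00336292  0.20396259  0.97897291  1.58567247]
 [ 0.          0.          0.          1.        ]] dict_keys(['img', 'mtx', 'cam_to_world'])
{'clock': 0.1, 'q': array([-1.21423972,  0.68992626, -0.1945113 ,  1.56621114,  0.15729718,
        0.90249801, -0.21507131]), 'qd': array([ 4.06375005e-05, -1.69303720e-03, -7.25568419e-04, -2.76209951e-03,
       -5.53219399e-04, -5.79181501e-05, -2.03016438e-03]), 'joint_torque': array([-3.77623597e-03, -5.28503716e+01, -1.27152007e+00, -1.53837848e+01,
       -5.25234849e-02,  1.96982342e-03,  2.87447472e-05]), 'tool_pos': array([0.19810675, 0.59218519, 0.23798139]), 'eef_rot': array([ 1.60632839e-01,  9.87013884e-01, -8.23221783e-04, -7.32937600e-05]), 'contact_force': array([-0.04890099,  0.30864584,  0.0666328 ]), 'moment': array([-0.00494843,  0.02480835,  0.00590334]), 'finger_force': 0.0, 'opening': 0.9992456533887109}
```

View pics/t1.png

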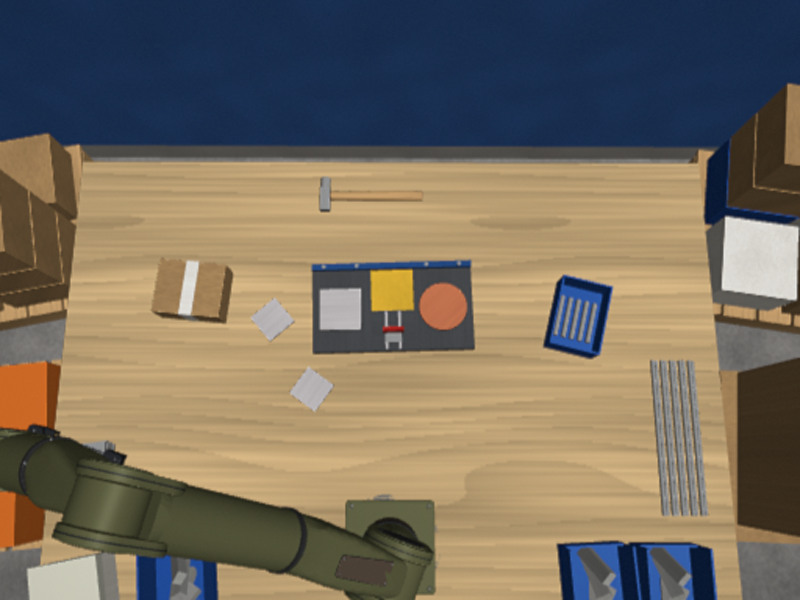

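View pics/sc1.png

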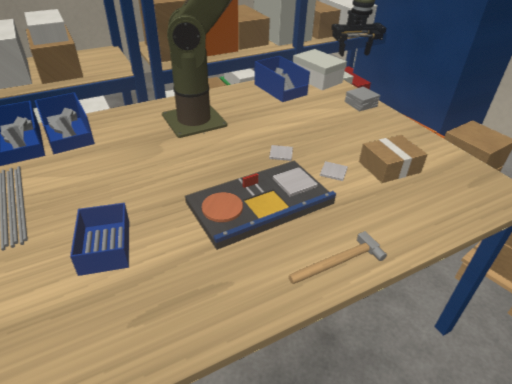

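The top picture (800x600 scale) shows the die bed from (312,265) to (473,352), the yellow nest at (392,290), the jaw at (393,330) and the disc at (443,306).
Candidates for the plate are (340,309) on the deck, two smaller squares on the table at (272,319) and (312,389), and grey stock at (100,450). I choose (340,309): it is on the deck and looks about 100 mm wide. Next is a rough measurement and a close crop to check it.

Run:
```python
from h import *
s=load('top1.png'); im=s['img']; hsv=cv2.cvtColor(im,cv2.COLOR_RGB2HSV)
def seg(m,box,z,n):
    k=np.zeros(m.shape,np.uint8);x0,y0,x1,y1=[int(v*.64) for v in box];k[y0:y1,x0:x1]=m[y0:y1,x0:x1]
    c=max(cv2.findContours(k,0,1)[0],key=cv2.contourArea)
    bx=cv2.boxPoints(cv2.minAreaRect(c)); w=ray(s,bx,z); e=np.diff(w,axis=0)
    print(n,w.mean(0).round(4),'sides',np.linalg.norm(e,axis=1).round(4),'ang',np.degrees(np.arctan2(e[:,1],e[:,0])).round(1))
g=((hsv[...,1]<50)&(hsv[...,2]>140)).astype(np.uint8)
seg(g,(314,270,366,345),.038,'plate')
seg(g,(245,290,300,345),.01,'small1'); seg(g,(285,360,340,415),.01,'small2')
H=hsv[...,0].astype(int)
seg(((H>20)&(H<32)&(hsv[...,1]>180)).astype(np.uint8),(360,260,420,318),.02,'nest')
seg(((H<14)&(hsv[...,1]>110)&(hsv[...,2]>120)).astype(np.uint8),(416,270,470,340),.038,'disc')
seg((((H<6)|(H>174))&(hsv[...,1]>150)).astype(np.uint8),(375,318,412,340),.06,'jaw')
seg(((H>100)&(H<125)&(hsv[...,1]>130)).astype(np.uint8),(305,255,480,275),.04,'fence')
cv2.imwrite('pics/c1.png',cv2.resize(im[160:240,130:320],(760,320),interpolation=cv2.INTER_CUBIC)[:,:,::-1])
```

```text
plate [0.5471 0.1198 0.038 ] sides [0.0947 0.0965 0.0936] ang [ -89.8 -179.3   90.1]
small1 [0.5279 0.2882 0.01  ] sides [0.0771 0.0778 0.0765] ang [ -49.5 -140.7  130.1]
small2 [0.3571 0.1875 0.01  ] sides [0.0778 0.0775 0.0773] ang [ -35.6 -126.4  144. ]
nest [ 0.5987 -0.0044  0.02  ] sides [0.0965 0.0989 0.0953] ang [-89.8 179.8  90.2]
disc [ 0.5556 -0.1271  0.038 ] sides [0.114  0.1123 0.1124] ang [-89.8 178.8  90.1]
jaw [ 0.4949 -0.0065  0.06  ] sides [0.0443 0.0075 0.0443] ang [-89.9 180.   90.1]
fence [ 0.6555 -0.0041  0.04  ] sides [0.1643 0.0148 0.164 ] ang [ -88.3 -179.    91.7]
```

View pics/c1.png

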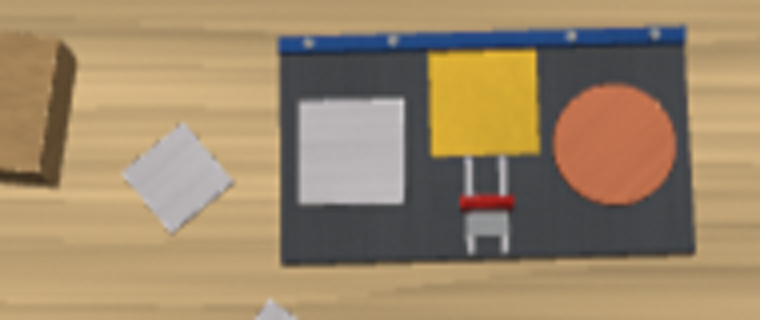

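The crop confirms it: the square at (351,151) on the deck measures about 96 mm, while the small squares at (178,178) and (270,310) measure 77 mm. My plan is to push the blank to the fence with two spread fingers, slide it along the fence into the nest, then grip the jaw by its sides and ease it forward. First I move above the bed for a wrist view.

```bash
cat >> h.py <<'E'
def go(p,yaw=0):
    """numbers for shift/turn to world p with tool y at angle yaw (deg) from world +y, ccw"""
    st=r.get_state(); C=R.from_quat(st['eef_rot'])
    a=np.radians(yaw); y=np.array([-np.sin(a),np.cos(a),0]); z=np.array([0,0,-1.]); 
    T=R.from_matrix(np.c_[np.cross(y,z),y,z])
    T2=T*R.from_euler('z',180,degrees=True)
    v=min([(C.inv()*t).as_rotvec() for t in (T,T2)],key=np.linalg.norm)
    sh=C.inv().apply(np.array(p)-st['tool_pos'])
    print('t',round(st['clock'],2),'pos',st['tool_pos'].round(4),'F',st['contact_force'].round(1),'open',round(st['opening'],3))
    print('shift',(sh/.15).round(4),'turn',(v/(np.pi/2)).round(4))
E
python3 - <<'E'
from h import *
go([.46,.06,.33],0)
E
```

```text
t 0.1 pos [0.1981 0.5922 0.238 ] F [-0.   0.3  0.1] open 0.999
shift [-2.7809 -2.8122 -0.6085] turn [-1.100e-03 -1.000e-04 -2.054e-01]
```

```bash
python3 -m pendant '[0.7,-0.93,-0.94,-0.6,0,0,0, 0.7,-0.93,-0.94,-0.6,0,0,0, 0.7,-0.93,-0.94,-0.6,0,0,0, 0.7,-0.93,-0.94,-0.6,0,0,0, 0.7,-0.93,-0.94,-0.6,0,0,0]' && python3 -m pendant '[0.7,-0.93,-0.94,0,0,0,0, 0.7,-0.93,-0.94,0,0,0,0, 0.7,-0.93,-0.94,0,0,0,0, 0.7,-0.93,-0.94,0,0,0,0, 0.7,-0.93,-0.94,0,0,0,0]' && python3 -m pendant '[0.7,-0.93,-0.94,0,0,0,-0.205, 0.7,-0.93,-0.94,0,0,0,-0.205, 0.7,-0.93,-0.94,0,0,0,-0.205, 0.7,-0.93,-0.94,0,0,0,-0.205, 0.7,-0.93,-0.94,0,0,0,-0.205, 0.7,-0.93,-0.94,0,0,0,-0.205, 0.7,-0.93,-0.94,0,0,0,-0.205]'
python3 - <<'E'
from h import *
go([.46,.06,.33],0)
s=snap('wrist','w1.png'); cv2.imwrite('pics/w1b.png',cv2.resize(s['img'],(800,600))[:,:,::-1]); print(s['cam_to_world'].round(3))
E
```

```text
clock: 0.6
tool_pos: [0.2888, 0.4105, 0.3302]
eef_rot: [0.164, 0.987, -0.0, 0.001]
contact_force: [-0.2, -0.1, 0.8]
opening: 0.705
finger_force: 0.0
clock: 1.1
tool_pos: [0.3761, 0.2294, 0.3283]
eef_rot: [0.167, 0.986, -0.002, 0.001]
contact_force: [-0.1, -0.1, -0.3]
opening: 0.696
finger_force: 0.0
clock: 1.8
tool_pos: [0.4603, 0.0608, 0.3286]
eef_rot: [-0.001, 1.0, 0.001, -0.0]
contact_force: [-0.2, 0.7, -0.7]
opening: 0.699
finger_force: 0.0
t 1.8 pos [0.4603 0.0608 0.3286] F [-0.2  0.7 -0.7] open 0.699
shift [ 0.0019 -0.0053 -0.0097] turn [ 0.0008 -0.0005  0.0009]
[[-0.003 -0.952 -0.307  0.382]
 [ 1.    -0.003 -0.002  0.061]
 [ 0.001 -0.307  0.952  0.474]
 [ 0.     0.     0.     1.   ]]
```

View pics/w1b.png

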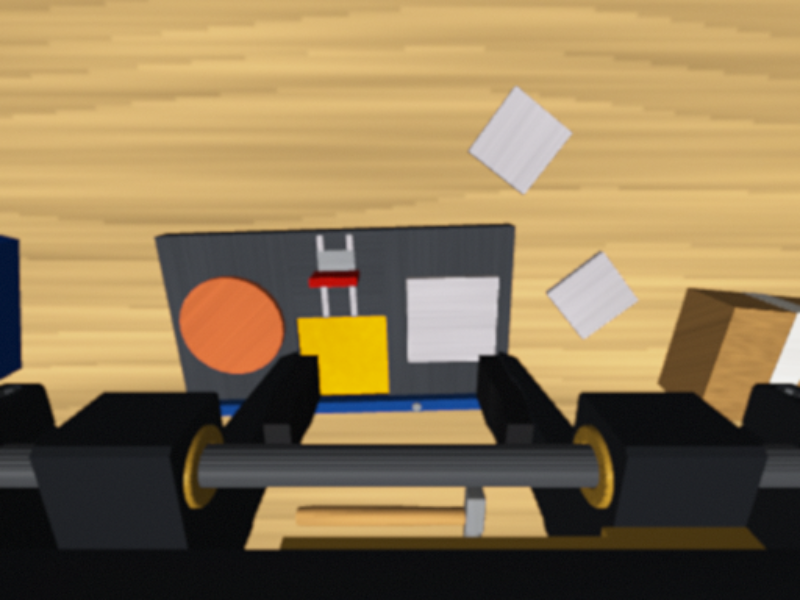

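The wrist view (flipped, with the fence at the bottom) shows the plate at (452,319), nest (345,356), jaw (334,281), disc (232,325) and the rear deck edge from (157,236) to (515,225). Nothing stands behind the jaw's sides. Next I refine the poses.

Run:
```python
from h import *
s=load('w1.png'); im=s['img']; hsv=cv2.cvtColor(im,cv2.COLOR_RGB2HSV);H=hsv[...,0].astype(int)
def seg(m,box,z,n):
    k=np.zeros(m.shape,np.uint8);x0,y0,x1,y1=[int(v*.64) for v in box];k[y0:y1,x0:x1]=m[y0:y1,x0:x1]
    c=max(cv2.findContours(k,0,1)[0],key=cv2.contourArea).reshape(-1,2)
    w=ray(s,c,z); b=cv2.minAreaRect((w[:,:2]*1000).astype(np.float32)); print(n,np.round(b[0],1),np.round(b[1],1),round(b[2],2)); print(cv2.boxPoints(b).round(1).tolist())
seg(((hsv[...,1]<50)&(hsv[...,2]>140)).astype(np.uint8),(395,265,505,370),.038,'plate')
seg(((H>20)&(H<32)&(hsv[...,1]>180)).astype(np.uint8),(290,300,400,400),.02,'nest')
seg((((H<6)|(H>174))&(hsv[...,1]>150)).astype(np.uint8),(300,260,370,295),.06,'jaw@top')
seg(((H<14)&(hsv[...,1]>110)&(hsv[...,2]>120)).astype(np.uint8),(170,260,300,380),.038,'disc')
print(ray(s,[[157*.64,236*.64],[515*.64,225*.64]],.026).round(4))
```

```text
plate [550.7 122.4] [101.1 100.7] 1.38
[[498.8999938964844, 171.5], [501.29998779296875, 70.80000305175781], [602.4000244140625, 73.19999694824219], [600.0, 173.89999389648438]]
nest [604.7  -2.8] [103.1 104.1] 1.82
[[551.5, 47.599998474121094], [554.7999877929688, -56.5], [657.7999877929688, -53.20000076293945], [654.5, 50.79999923706055]]
jaw@top [497.1  -5. ] [16.2 52.4] 2.36
[[487.8999938964844, 20.799999237060547], [490.1000061035156, -31.600000381469727], [506.29998779296875, -30.899999618530273], [504.1000061035156, 21.5]]
disc [ 559.5 -126.1] [115.2 116.9] 45.22
[[477.5, -125.80000305175781], [560.4000244140625, -208.10000610351562], [641.5999755859375, -126.4000015258789], [558.5999755859375, -44.0]]
[[ 0.4592 -0.198   0.026 ]
 [ 0.4461  0.1873  0.026 ]]
```

```bash
cat >> h.py <<'E'
N=np.array([.6047,-.0028]); YAW=1.9
def D(x,y,z):  # die mm -> world m
    a=np.radians(YAW); M=np.array([[np.cos(a),-np.sin(a)],[np.sin(a),np.cos(a)]])
    return np.r_[N+M@np.array([x,y])/1000,z/1000]
def W(): 
    a=np.radians(YAW); M=np.array([[np.cos(a),-np.sin(a)],[np.sin(a),np.cos(a)]]); p=r.get_state()['tool_pos']; print('die mm',(M.T@(p[:2]-N)*1000).round(1),round(p[2]*1000,1))
E
python3 - <<'E'
from h import *
go(D(-126,126,100),1.9)
E
```

```text
t 1.85 pos [0.4602 0.0613 0.3286] F [-0.2  1.4 -0.4] open 0.696
shift [-0.0982  0.3822  1.5247] turn [ 0.0008 -0.0004 -0.0193]
```

```bash
python3 -m pendant '[0.5,-0.098,0.382,1,0,0,-0.019, 0.5,-0.098,0.382,1,0,0,-0.019, 0.5,-0.098,0.382,1,0,0,-0.019, 0.5,-0.098,0.382,1,0,0,-0.019, 0.5,-0.098,0.382,1,0,0,-0.019]' && python3 -m pendant '[0.5,0,0,0.52,0,0,0, 0.5,0,0,0.52,0,0,0, 0.5,0,0,0.52,0,0,0, 0.5,0,0,0.52,0,0,0]'
python3 - <<'E'
from h import *
go(D(-126,126,31),1.9);W()
E
```

```text
clock: 2.35
tool_pos: [0.4743, 0.1179, 0.1779]
eef_rot: [-0.017, 1.0, -0.0, -0.002]
contact_force: [-0.1, -0.6, -1.2]
opening: 0.499
finger_force: 0.0
clock: 2.75
tool_pos: [0.4768, 0.1161, 0.1027]
eef_rot: [-0.014, 1.0, 0.0, 0.001]
contact_force: [0.5, -0.1, 0.2]
opening: 0.499
finger_force: 0.0
t 2.75 pos [0.4768 0.1161 0.1027] F [ 0.5 -0.1  0.2] open 0.499
shift [0.0151 0.0195 0.4778] turn [ 0.0002  0.0015 -0.0029]
die mm [-123.9  123. ] 102.7
```

```bash
python3 -m pendant '[0.5,0.015,0.02,0.2,0,0,-0.002, 0.5,0.015,0.02,0.4,0,0,-0.002, 0.5,0.015,0.02,0.47,0,0,-0.002, 0.5,0.015,0.02,0.47,0,0,-0.002, 0.5,0.015,0.02,0.47,0,0,-0.002]'
python3 - <<'E'
from h import *
for i in range(3): go(D(-126,126,31),1.9);W();s=r.snapshot('wrist')
cv2.imwrite('pics/w2.png',s['img'][:,:,::-1])
E
```

```text
clock: 3.25
tool_pos: [0.4745, 0.1192, 0.0318]
eef_rot: [-0.016, 1.0, 0.0, 0.001]
contact_force: [-0.7, 0.6, -0.5]
opening: 0.499
finger_force: 0.0
t 3.25 pos [0.4745 0.1192 0.0318] F [-0.7  0.6 -0.5] open 0.499
shift [-0.0008 -0.0016  0.0055] turn [ 0.0004  0.0015 -0.0009]
die mm [-126.1  126.2] 31.8
t 3.3 pos [0.4745 0.1192 0.0319] F [-0.4  0.5 -0.2] open 0.496
shift [-0.0007 -0.0019  0.0058] turn [ 0.0005  0.0016 -0.0009]
die mm [-126.1  126.3] 31.9
t 3.35 pos [0.4744 0.1192 0.0318] F [-0.7 -0.4 -1. ] open 0.496
shift [-0.0009 -0.0019  0.0051] turn [ 0.0005  0.0016 -0.0009]
die mm [-126.1  126.3] 31.8
```

View pics/w2.png

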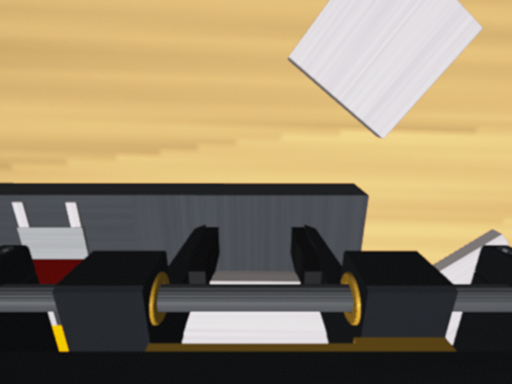

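The plate's rear edge is at row 272, just ahead of both fingertips (205,250) and (305,250). Now I push it forward gently.

```bash
python3 -m pendant '[0.5,-0.04,0,0.005,0,0,0, 0.5,-0.08,0,0.005,0,0,0, 0.5,-0.12,0,0.005,0,0,0, 0.5,-0.16,0,0.005,0,0,0, 0.5,-0.20,0,0.005,0,0,0, 0.5,-0.24,0,0.005,0,0,0, 0.5,-0.28,0,0.005,0,0,0, 0.5,-0.31,0,0.005,0,0,0, 0.5,-0.34,0,0.005,0,0,0, 0.5,-0.37,0,0.005,0,0,0, 0.5,-0.39,0,0.005,0,0,0, 0.5,-0.41,0,0.005,0,0,0]'
python3 - <<'E'
from h import *
W()
E
python3 -m pendant '[0.5,-0.01,0,0,0,0,0, 0.5,-0.02,0,0,0,0,0, 0.5,-0.03,0,0,0,0,0, 0.5,-0.035,0,0,0,0,0, 0.5,-0.04,0,0,0,0,0]'
python3 - <<'E'
from h import *
W(); snap('top','top2.png')
E
```

```text
clock: 4.6
tool_pos: [0.5323, 0.1204, 0.0293]
eef_rot: [-0.016, 1.0, -0.001, -0.003]
contact_force: [-6.1, 0.4, 6.0]
opening: 0.502
finger_force: 3.2
die mm [-68.3 125.6] 29.3
clock: 5.1
tool_pos: [0.5382, 0.1207, 0.0292]
eef_rot: [-0.016, 1.0, -0.001, -0.003]
contact_force: [-6.3, -0.5, 5.5]
opening: 0.5
finger_force: 3.0
die mm [-62.4 125.6] 29.2
```

```bash
python3 -m pendant '[0.5,-0.01,0,-0.01,0,0,0, 0.5,-0.02,0,-0.01,0,0,0, 0.5,-0.025,0,-0.01,0,0,0, 0.5,-0.03,0,-0.01,0,0,0]';python3 -m pendant '[0.5,-0.01,0,0,0,0,0, 0.5,-0.02,0,0,0,0,0, 0.5,-0.025,0,0,0,0,0]'
python3 - <<'E'
from h import *
W(); s=snap('scene','sc2.png')
c=s['img'][150:250,170:350]; cv2.imwrite('pics/sc2c.png',cv2.resize(c,(720,400),interpolation=cv2.INTER_CUBIC)[:,:,::-1])
E
```

```text
clock: 5.55
tool_pos: [0.5383, 0.1208, 0.0294]
eef_rot: [-0.016, 1.0, -0.001, -0.007]
contact_force: [-12.3, 1.4, 1.6]
opening: 0.501
finger_force: 5.9
clock: 5.85
tool_pos: [0.5384, 0.1208, 0.0294]
eef_rot: [-0.017, 1.0, -0.002, -0.01]
contact_force: [-18.9, 1.6, 7.3]
opening: 0.501
finger_force: 9.2
die mm [-62.1 125.7] 29.4
```

View pics/sc2c.png

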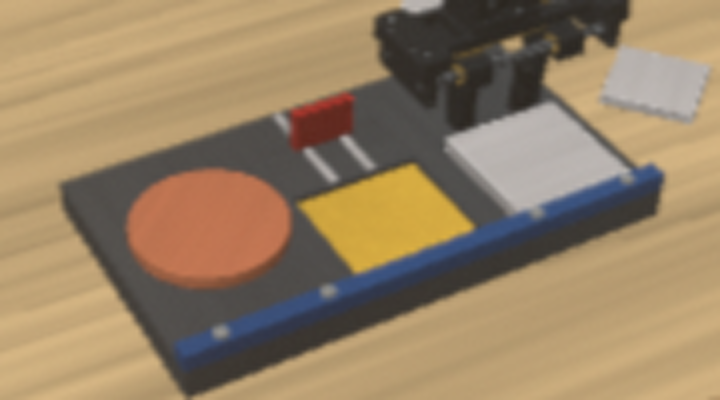

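The plate is now up against the blue fence at (570,190), and the force rises without motion. Next: back off, lift, turn by 90° and go to its left side.

```bash
python3 -m pendant '[0.5,0.1,0,-0.02,0,0,0, 0.5,0.15,0,-0.1,0,0,0, 0.5,0.15,0,-0.5,0,0,0, 0.5,0.15,0,-0.6,0,0,0, 0.5,0.15,0,-0.6,0,0,0]'
python3 - <<'E'
from h import *
W(); print(r.get_state()['q'].round(2)); go(D(-2,198,120),91.9)
s=snap('wrist','w3.png')
E
```

```text
clock: 6.4
tool_pos: [0.5301, 0.1215, 0.1252]
eef_rot: [-0.016, 1.0, 0.001, 0.004]
contact_force: [0.0, -0.4, -0.3]
opening: 0.503
finger_force: 0.0
die mm [-70.5 126.7] 125.2
[-0.21  0.75 -0.17  1.92  0.26  0.48  1.04]
t 6.4 pos [0.5301 0.1215 0.1252] F [ 0.  -0.4 -0.3] open 0.503
shift [-0.4551  0.4763  0.04  ] turn [0.0056 0.0033 0.9988]
```

```bash
python3 -m pendant '[0.5,-0.455,0.476,0.04,0,0,-1, 0.5,-0.455,0.476,0.04,0,0,-1, 0.5,-0.455,0.476,0.04,0,0,-1, 0.5,-0.455,0.476,0.04,0,0,-1, 0.5,-0.455,0.476,0.04,0,0,-1, 0.5,-0.455,0.476,0.04,0,0,-1, 0.5,-0.455,0.476,0.04,0,0,-1, 0.5,-0.455,0.476,0.04,0,0,-1, 0.5,-0.455,0.476,0.04,0,0,-1, 0.5,-0.455,0.476,0.04,0,0,-1, 0.5,-0.455,0.476,0.04,0,0,-1, 0.5,-0.455,0.476,0.04,0,0,-1]'
python3 - <<'E'
from h import *
W(); print(r.get_state()['q'].round(2)); go(D(-2,198,32),91.9)
s=snap('wrist','w4.png');cv2.imwrite('pics/w4.png',s['img'][:,:,::-1])
E
```

```text
clock: 7.65
tool_pos: [0.5922, 0.1937, 0.1137]
eef_rot: [0.718, -0.696, -0.001, 0.001]
contact_force: [-0.4, 0.5, 0.3]
opening: 0.499
finger_force: 0.0
die mm [ -5.9 196.8] 113.7
[-0.06  0.91 -0.61  1.66  0.68  0.8   2.19]
t 7.65 pos [0.5922 0.1937 0.1137] F [-0.4  0.5  0.3] open 0.499
shift [-0.0078 -0.0273  0.5443] turn [ 0.0012 -0.0001 -0.001 ]
```

View pics/w4.png

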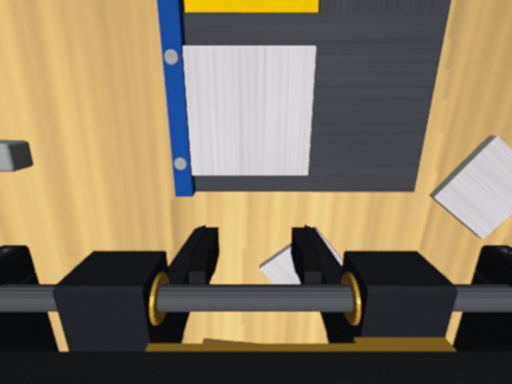

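The plate's side lies flush along the fence in column 185-190. Its near edge is at row 176, and the fingers at columns 205 and 305 sit within its width. Next: descend, then slide it towards the nest.

```bash
python3 -m pendant '[0.5,-0.01,-0.013,0.25,0,0,0, 0.5,-0.01,-0.013,0.45,0,0,0, 0.5,-0.01,-0.013,0.535,0,0,0, 0.5,-0.01,-0.013,0.535,0,0,0, 0.5,-0.01,-0.013,0.535,0,0,0]'
python3 - <<'E'
from h import *
W()
E
python3 -m pendant '[0.5,0.04,0,0,0,0,0, 0.5,0.08,0,0,0,0,0, 0.5,0.12,0,0,0,0,0, 0.5,0.16,0,0,0,0,0, 0.5,0.20,0,0,0,0,0, 0.5,0.24,0,0,0,0,0, 0.5,0.28,0,0,0,0,0, 0.5,0.32,0,0,0,0,0, 0.5,0.36,0,0,0,0,0, 0.5,0.40,0,0,0,0,0, 0.5,0.44,0,0,0,0,0]'
python3 - <<'E'
from h import *
W(); print(r.get_state()['q'].round(2)); go(D(-4,63,32),91.9)
E
```

```text
clock: 8.2
tool_pos: [0.5948, 0.1965, 0.0354]
eef_rot: [0.718, -0.696, 0.0, -0.001]
contact_force: [-0.3, -0.2, 0.4]
opening: 0.502
finger_force: 0.0
die mm [ -3.3 199.5] 35.4
clock: 9.3
tool_pos: [0.5971, 0.1322, 0.0358]
eef_rot: [0.719, -0.695, -0.001, -0.002]
contact_force: [-0.0, 5.4, 4.5]
opening: 0.5
finger_force: 2.9
die mm [ -3.1 135.2] 35.8
[-0.    1.   -0.53  1.72  0.79  0.64  2.19]
t 9.3 pos [0.5971 0.1322 0.0358] F [-0.   5.4  4.5] open 0.5
shift [0.4813 0.006  0.0229] turn [-0.0014  0.0028  0.0001]
```

```bash
python3 -m pendant '[0.5,0.02,0,0.018,0,0,0, 0.5,0.06,0,0.018,0,0,0, 0.5,0.10,0,0.018,0,0,0, 0.5,0.14,0,0.018,0,0,0, 0.5,0.18,0,0.018,0,0,0, 0.5,0.22,0,0.018,0,0,0, 0.5,0.26,0,0.018,0,0,0, 0.5,0.30,0,0.018,0,0,0, 0.5,0.33,0,0.018,0,0,0, 0.5,0.36,0,0.018,0,0,0, 0.5,0.39,0,0.018,0,0,0, 0.5,0.41,0,0.018,0,0,0]'
python3 - <<'E'
from h import *
W(); go(D(-4,63,32),91.9)
s=snap('scene','sc3.png')
c=s['img'][150:250,170:350]; cv2.imwrite('pics/sc3c.png',cv2.resize(c,(720,400),interpolation=cv2.INTER_CUBIC)[:,:,::-1])
E
```

```text
clock: 10.5
tool_pos: [0.598, 0.0668, 0.0315]
eef_rot: [0.718, -0.696, 0.0, 0.001]
contact_force: [-0.0, 1.9, -0.7]
opening: 0.496
finger_force: 0.8
die mm [-4.3 69.8] 31.5
t 10.5 pos [0.598  0.0668 0.0315] F [-0.   1.9 -0.7] open 0.496
shift [ 0.0455 -0.0024 -0.0033] turn [ 0.0008 -0.001  -0.0012]
```

View pics/sc3c.png

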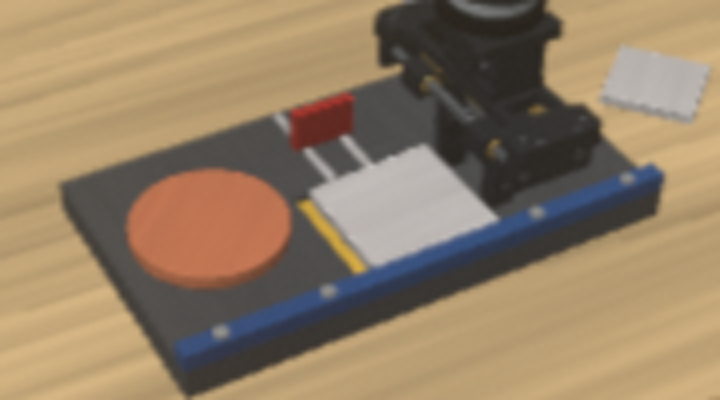

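The plate is nearly over the nest, with a yellow strip about 7 mm wide still visible at (330,235). I push on gently.

```bash
python3 -m pendant '[0.5,0.01,0,0.01,0,0,0, 0.5,0.02,0,0.01,0,0,0, 0.5,0.03,0,0.01,0,0,0, 0.5,0.04,0,0.01,0,0,0, 0.5,0.05,0,0.01,0,0,0, 0.5,0.05,0,0.01,0,0,0]'
python3 - <<'E'
from h import *
W()
E
python3 -m pendant '[0.5,0.01,0,0,0,0,0, 0.5,0.02,0,0,0,0,0, 0.5,0.02,0,0,0,0,0]'
python3 - <<'E'
from h import *
W()
snap('scene','sc4.png')
E
```

```text
clock: 11.15
tool_pos: [0.5986, 0.0604, 0.0304]
eef_rot: [0.718, -0.696, 0.0, 0.0]
contact_force: [0.2, 0.3, -0.5]
opening: 0.506
finger_force: 0.4
die mm [-4.  63.3] 30.4
clock: 11.45
tool_pos: [0.5989, 0.0575, 0.0305]
eef_rot: [0.718, -0.696, 0.0, 0.0]
contact_force: [-0.5, 0.6, -0.8]
opening: 0.499
finger_force: 0.4
die mm [-3.8 60.4] 30.5
```

```bash
python3 -m pendant '[0.5,-0.1,0,0,0,0,0, 0.5,-0.25,0,-0.15,0,0,0, 0.5,-0.25,0,-0.5,0,0,0, 0.5,-0.25,0,-0.8,0,0,0, 0.5,-0.25,0,-0.9,0,0,0, 0.5,-0.25,0,-0.9,0,0,0]'
python3 - <<'E'
from h import *
W(); w=snap('wrist','w5.png'); s=snap('scene','sc5.png')
c=cv2.resize(s['img'][170:240,220:320],(500,350),interpolation=cv2.INTER_CUBIC); c=np.vstack([c,np.zeros((34,500,3),np.uint8)])
cv2.imwrite('pics/m5.png',cv2.resize(np.hstack([w['img'],c]),(800,304))[:,:,::-1])
hsv=cv2.cvtColor(w['img'],cv2.COLOR_RGB2HSV)
m=((hsv[...,1]<50)&(hsv[...,2]>140)).astype(np.uint8)
pc=proj(w,D(0,0,32))[0]; print('nest px',pc)
n,l,st,ce=cv2.connectedComponentsWithStats(m); k=l[int(pc[1]),int(pc[0])]
c=max(cv2.findContours((l==k).astype(np.uint8),0,1)[0],key=cv2.contourArea).reshape(-1,2)
for z in (.032,.035,.038):
    b=cv2.minAreaRect((ray(w,c,z)[:,:2]*1000).astype(np.float32)); print(z,np.round(b[0],1),np.round(b[1],1),b[2])
E
```

```text
clock: 12.1
tool_pos: [0.5991, 0.0968, 0.1681]
eef_rot: [0.718, -0.696, 0.001, -0.002]
contact_force: [-0.1, -0.6, -0.1]
opening: 0.495
finger_force: 0.0
die mm [-2.3 99.7] 168.1
nest px [254.47079104  81.30252062]
0.032 [602.6  -2.5] [100.3  99.2] 1.904371976852417
0.035 [602.6  -2.3] [99.3 98.2] 1.9042807817459106
0.038 [602.6  -2.1] [98.2 97.1] 1.9043755531311035
```

View pics/m5.png

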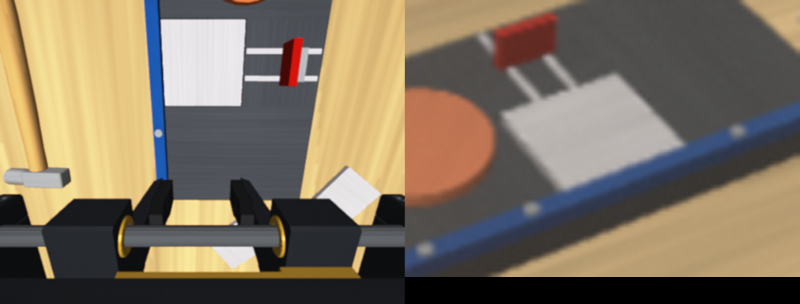

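The plate sits square in the nest with no yellow showing, at (200,62) in the wrist half. Its outline fits 100 x 99 mm at a height of 32 mm, so it is home and flat. The jaw is at (292,62), and I will grip it by its sides next.

Run:
```python
from h import *
go(D(-106,0,120),1.9)
```

```text
t 12.2 pos [0.5969 0.0952 0.1644] F [-0.5  0.2  0.8] open 0.498
shift [0.6546 0.6756 0.298 ] turn [ 2.000e-04 -1.300e-03  9.995e-01]
```

```bash
python3 -m pendant '[1,0.655,0.676,0,0,0,1, 1,0.655,0.676,0,0,0,1, 1,0.655,0.676,0,0,0,1, 1,0.655,0.676,0,0,0,1, 1,0.655,0.676,0,0,0,1, 1,0.655,0.676,0,0,0,1, 1,0.655,0.676,0.29,0,0,1, 1,0.655,0.676,0.29,0,0,1, 1,0.655,0.676,0.29,0,0,1, 1,0.655,0.676,0.29,0,0,1, 1,0.655,0.676,0.29,0,0,1, 1,0.655,0.676,0.29,0,0,1]'
python3 - <<'E'
from h import *
r.snapshot('top');go(D(-106,0,40),1.9)
w=snap('wrist','w6.png');hsv=cv2.cvtColor(w['img'],cv2.COLOR_RGB2HSV);H=hsv[...,0].astype(int)
m=(((H<6)|(H>174))&(hsv[...,1]>150)).astype(np.uint8)
c=max(cv2.findContours(m,0,1)[0],key=cv2.contourArea).reshape(-1,2)
b=cv2.minAreaRect((ray(w,c,.06)[:,:2]*1000).astype(np.float32)); print(b, cv2.boxPoints(b))
cv2.imwrite('pics/w6.png',w['img'][:,:,::-1])
E
```

```text
clock: 13.4
tool_pos: [0.498, -0.0063, 0.1203]
eef_rot: [-0.016, 1.0, -0.001, -0.002]
contact_force: [0.6, 0.1, -0.0]
opening: 0.997
finger_force: 0.0
t 13.45 pos [ 0.4982 -0.0062  0.1205] F [-0.5  0.6 -0.4] open 1.007
shift [-5.500e-03 -2.000e-04  5.367e-01] turn [-0.0005 -0.0022  0.0005]
((495.02667236328125, -6.271211624145508), (18.352174758911133, 49.81711959838867), 2.0794966220855713) [[484.9528    18.287981]
 [486.76047  -31.496332]
 [505.10056  -30.830404]
 [503.29288   18.953909]]
```

View pics/w6.png

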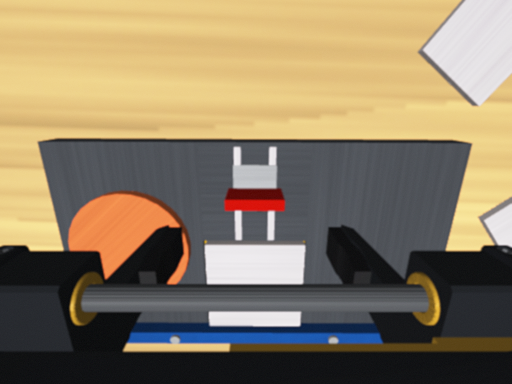

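The jaw is at (255,200), centred between the open fingers, with the plate edge at row 241. Next: descend around the jaw and close lightly.

```bash
python3 -m pendant '[1,-0.003,0,0.25,0,0,0, 1,-0.003,0,0.45,0,0,0, 1,-0.003,0,0.53,0,0,0, 1,-0.003,0,0.53,0,0,0, 0.5,-0.003,0,0.53,0,0,0, 0.4,-0.003,0,0.53,0,0,0, 0.4,-0.003,0,0.53,0,0,0, 0.4,-0.003,0,0.53,0,0,0, 0.4,-0.003,0,0.53,0,0,0, 0.4,-0.003,0,0.53,0,0,0]' 8
python3 - <<'E'
from h import *
W()
E
```

```text
clock: 14.5
tool_pos: [0.5002, -0.0065, 0.043]
eef_rot: [-0.016, 1.0, -0.0, 0.0]
contact_force: [0.4, -0.7, 5.2]
opening: 0.566
finger_force: 8.0
die mm [-104.5   -0.2] 43.0
```

```bash
python3 -m pendant '[0.4,-0.02,0,0,0,0,0, 0.4,-0.05,0,0,0,0,0, 0.4,-0.08,0,0,0,0,0, 0.4,-0.11,0,0,0,0,0, 0.4,-0.14,0,0,0,0,0, 0.4,-0.17,0,0,0,0,0, 0.4,-0.20,0,0,0,0,0, 0.4,-0.22,0,0,0,0,0, 0.4,-0.24,0,0,0,0,0, 0.4,-0.26,0,0,0,0,0, 0.4,-0.27,0,0,0,0,0, 0.4,-0.28,0,0,0,0,0]'
python3 - <<'E'
from h import *
W()
E
python3 -m pendant '[0.4,-0.007,0,0,0,0,0, 0.4,-0.014,0,0,0,0,0, 0.4,-0.02,0,0,0,0,0]'
python3 - <<'E'
from h import *
W()
s=snap('wrist','w7.png')
E
```

```text
clock: 15.7
tool_pos: [0.5413, -0.0052, 0.043]
eef_rot: [-0.016, 1.0, -0.0, -0.001]
contact_force: [-2.2, -1.3, 6.7]
opening: 0.561
finger_force: 8.0
die mm [-63.5  -0.3] 43.0
clock: 16.0
tool_pos: [0.5443, -0.0052, 0.043]
eef_rot: [-0.016, 1.0, -0.0, -0.001]
contact_force: [-1.1, -1.2, 7.9]
opening: 0.569
finger_force: 8.0
die mm [-60.5  -0.4] 43.0
```

```bash
for i in 1 2; do python3 -m pendant '[0.4,-0.004,0,0,0,0,0, 0.4,-0.008,0,0,0,0,0]' | grep -E 'tool_pos|contact'; done
```

```text
tool_pos: [0.5454, -0.0051, 0.043]
contact_force: [-2.7, -1.3, 6.9]
tool_pos: [0.5466, -0.0051, 0.043]
contact_force: [-2.4, -1.6, 6.7]
```

```bash
python3 -m pendant '[0.4,-0.004,0,0,0,0,0, 0.4,-0.008,0,0,0,0,0]' | grep -E 'tool_pos|contact'
```

```text
tool_pos: [0.5478, -0.005, 0.043]
contact_force: [-1.9, -1.2, 6.6]
```

```bash
python3 -m pendant '[0.4,-0.004,0,0,0,0,0, 0.4,-0.008,0,0,0,0,0]' | grep -E 'tool_pos|contact'
```

```text
tool_pos: [0.5482, -0.005, 0.043]
contact_force: [-4.1, -0.6, 8.3]
```

```bash
python3 -m pendant '[0.4,-0.004,0,0,0,0,0, 0.4,-0.008,0,0,0,0,0]' | grep -E 'tool_pos|contact'
```

```text
tool_pos: [0.5486, -0.0051, 0.043]
contact_force: [-5.5, -0.3, 9.9]
```

```bash
python3 -m pendant '[0.4,-0.004,0,0,0,0,0, 0.4,-0.008,0,0,0,0,0, 0.4,-0.008,0,0,0,0,0]' | grep -E 'tool_pos|contact'
python3 - <<'E'
from h import *
W()
s=snap('scene','sc8.png');w=snap('wrist','w8.png')
c=cv2.resize(s['img'][165:235,215:325],(550,350),interpolation=cv2.INTER_CUBIC)
cv2.imwrite('pics/m8.png',c[:,:,::-1])
E
```

```text
tool_pos: [0.5494, -0.005, 0.0429]
contact_force: [-5.0, -0.7, 9.9]
die mm [-55.3  -0.4] 42.9
```

View pics/m8.png

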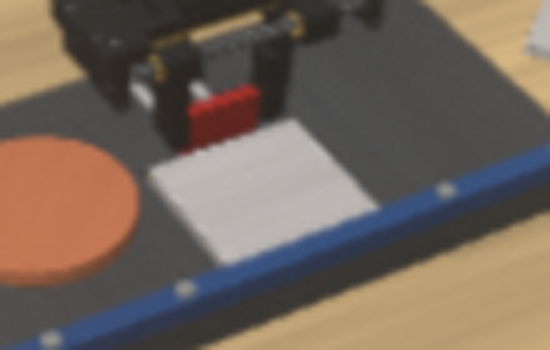

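The jaw is touching the plate edge at (235,140), and the plate has been sliding slightly towards the fence. A little more, so that it presses firmly.

```bash
for i in 1 2; do python3 -m pendant '[0.4,-0.003,0,0,0,0,0, 0.4,-0.006,0,0,0,0,0, 0.4,-0.006,0,0,0,0,0]' | grep -E 'tool_pos|contact';done
```

```text
tool_pos: [0.5495, -0.005, 0.0429]
contact_force: [-7.0, -1.5, 11.3]
tool_pos: [0.5496, -0.005, 0.0427]
contact_force: [-7.7, -1.1, 11.3]
```

It is now firm: the plate is against the fence and the jaw is pressing with a few newtons. Release and lift straight up.

```bash
python3 -m pendant '[0.72,0,0,0,0,0,0, 0.72,0,0,0,0,0,0, 0.72,0,0,0,0,0,0, 0.72,0,0,-0.1,0,0,0, 0.72,0,0,-0.3,0,0,0, 0.72,0,0,-0.6,0,0,0, 0.72,0,0,-1,0,0,0, 0.72,0,0,-1,0,0,0, 0.72,0,0,-1,0,0,0]'
python3 - <<'E'
from h import *
W(); w=snap('wrist','w9.png'); s=snap('scene','sc9.png'); t=snap('top','t9.png')
cv2.imwrite('pics/m9.png',np.hstack([cv2.resize(w['img'],(400,300)),cv2.resize(s['img'][160:235,210:310],(400,300),interpolation=cv2.INTER_CUBIC)])[:,:,::-1])
hsv=cv2.cvtColor(w['img'],cv2.COLOR_RGB2HSV)
m=((hsv[...,1]<50)&(hsv[...,2]>140)).astype(np.uint8)
pc=proj(w,[.5800,-.0028,.032])[0]; n,l,st,ce=cv2.connectedComponentsWithStats(m); k=l[int(pc[1]),int(pc[0])]
c=max(cv2.findContours((l==k).astype(np.uint8),0,1)[0],key=cv2.contourArea).reshape(-1,2)
b=cv2.minAreaRect((ray(w,c,.032)[:,:2]*1000).astype(np.float32)); print(k,b)
a=load('top1.png'); 
for n,bx in (('disc',(265,170,305,215)),('bin',(345,170,395,232)),('carton',(95,160,152,210))):
    x0,y0,x1,y1=bx; print(n,np.abs(a['img'][y0:y1,x0:x1].astype(int)-t['img'][y0:y1,x0:x1]).mean().round(2))
E
```

```text
clock: 18.95
tool_pos: [0.5554, -0.0042, 0.1943]
eef_rot: [-0.016, 1.0, 0.0, 0.002]
contact_force: [-0.4, -0.5, -0.8]
opening: 0.716
finger_force: 0.0
die mm [-49.3   0.2] 194.3
7 ((603.2889404296875, -2.5261497497558594), (100.44219970703125, 101.59998321533203), 1.937453031539917)
disc 29.95
bin 8.67
carton 9.74
```

View pics/m9.png

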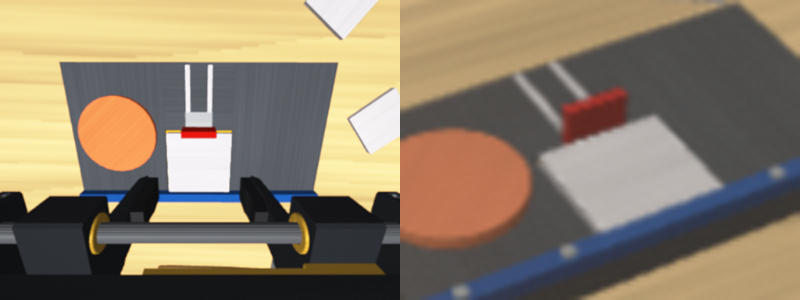

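The jaw at (198,133) is up against the plate's edge, the plate lies flat in the nest with no tilt, and the gripper is clear. The large image difference at the disc comes from the arm blocking the top view. I'm handing the job in.

```bash
python3 -c "
from plant import r
print(r.finish_job())"
```

```text
the job is handed in; nothing more can be done
None
```

The job is handed in: the square blank lies flat and home in the cavity against the fence, the red jaw was pressed onto its edge with roughly 6 N and left touching, the arm is clear, and the disc, bin and carton were never touched.

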